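# Clamp a foam-board strip in the board cutter and keep it held down

## Task

Slide the long foam-board strip lengthwise under the raised bar of the board cutter, near the middle of the bar, and lay it flat on the bed with its end square and flush against the fence behind the bar. Then press the sprung bar down onto the strip and keep it held firmly, with about 10 N bearing on the board beyond what the springs take, never so hard that the foam is crushed, and finish while still pressing so that a colleague can draw the knife along the bar. Leave the other things on the desk where they are.

Things in the scene. Friction and masses are not known exactly. Their poses are not given: they have to be found in the camera images.
- strip_center (a point): Centre of the long loose strip of white foam board: a stiff rectangular block 50 mm wide (its x), 190 mm long (its y), 10 mm thick (its z), about 30 g, lying flat on the desk (z = 0). Both ends are alike. It is best gripped across its width some 30 mm from one end, so that the other end can go under the bar.
- fence (a point): Middle of the foot of the cutter's fence face, on the bed. x runs along fence and bar; y points square away from the fence to the side where work goes in; z up. The fence is an aluminium angle 340 mm long, 14 mm high, two black knobs behind it. A flush strip has its centre at y = 95 mm here, within 80 mm of x = 0.
- cutter: The board cutter, fixed to the desk; origin on the desk under the bar's middle, 55 mm in front of the fence face; axes as the fence's. Its flat bed (green inlay) is 20 mm above the desk, 540 mm long in x, from y = -140 to y = 160 mm. At x = -238 and 238 mm stand posts 73 mm high above the bed with lift springs, on which the bar's ends ride.
- palm (a point): Middle of the black rubber palm strip on top of the aluminium bar, where it is pressed; 60 mm above the desk when raised, moves with the bar; axes as the fence's. The palm strip is 420 mm long (x), 44 mm wide (y), between a guard rib 12 mm higher on its +y side and a lip 4 mm higher on its -y side. Press it within 100 mm of the middle.
- bar (a joint): How far the sprung bar is pressed down, in m: 0 raised, 0.020 lowest. It is 60 mm wide, its soft rubber sole 22 mm over the bed when raised, so it meets a 10 mm strip at about 0.012. The springs push up with 2 N at 0 and 0.3 N more per mm; from 0.012 on the sole gives about 1 mm per 3.5 N on the strip, to 6 mm at most. 10 N on the strip: about 0.015, some 16 N of push in all.
- strip: The same foam-board strip; origin at the centre of its underside, axes as at its centre.
- offcut: Bystander: a small square loose offcut of the same foam board, 50 x 50 x 10 mm; origin at the centre of its underside. Leave it.
- knife: Bystander: a capped craft knife lying on the desk, about 165 mm long (its x), 16 mm wide, 10 mm high, origin under its middle. Leave it.
- tape: Bystander: a roll of brown paper tape lying flat, a ring 60 mm across and 18 mm high; origin at the centre of its underside. Leave it.

How it is judged (in metres and radians):
On the way:
1. the strip lies on the bed under the raised bar, its end flush and square against the fence, near the middle (y of strip_center in the frame of fence between 0.09 and 0.0985 m and x of strip_center in the frame of fence between -0.08 and 0.08 m and z of strip_center in the frame of fence below 0.009 m and angle between the y axis of strip_center and the y axis of fence, either way round below 0.06 rad and value of joint bar below 0.004 m), for 0.2 s.
At the end, for the whole second after the job is handed in: The strip lies flat on the bed under the bar, its end within 3.5 mm of the fence and square to it within 0.06 rad, within 80 mm of the fence's middle; the robot is still pressing the bar down onto it so that the bar bears on the strip with 4 to 30 N, all through the last second (y of strip_center in the frame of fence between 0.09 and 0.0985 m and x of strip_center in the frame of fence between -0.08 and 0.08 m and z of strip_center in the frame of fence below 0.009 m and angle between the y axis of strip_center and the y axis of fence, either way round below 0.06 rad and value of joint bar above 0.01 m and contact force between bar and strip between 4 and 30 N and contact force between any of the fingers, the arm and bar above 8 N); the arm keeps its last pose, push and grip.
It fails at once if the foam is crushed: the bar bears on the strip with more than 45 N (contact force between bar and strip above 45 N).
It fails at once if the offcut, the roll of tape or the knife is moved by more than 30 mm (distance of any of offcut, tape, knife from where it was at the start of the episode above 0.03 m).
It also fails if it takes over 58 s, if anything falls off the work surface, if the arm or the gripper's body presses on something with over 40 N, if the wrist force passes 120 N, or if a joint passes its speed limit or range.

## Robot

A 6-joint arm with a two-finger parallel gripper is mounted at the origin on the work surface. World frame = base frame: x ahead of the robot, y to its left, z up, the work surface at z = 0. Lengths are in m, angles in degrees, forces in N, time in s.
With the tool pointing down it reaches from about 0.325 to 0.775 m from the base axis. Payload 5.5 kg.
Tool frame: the origin (TCP) lies at the centre of the arm's flange, where the gripper is bolted on; the fingertips stand 182 mm ahead of it and the grasp point (between the pads) lies 163 mm ahead of it; z points along the fingers, y is the direction in which the jaws open and shut (so a half turn about z gives the same grasp; the last joint's range is limited). The gripper opens to 88 mm and grips with 3 to 60 N. Pads are 20 mm wide; open, the fingers measure 115 mm over their backs; the gripper's body (75 mm by 178 mm) begins 61 mm behind the grasp point.
Start: joints at [60.063, 5.22, 70.514, -0, 104.267, -3.249], TCP at [0.269, 0.536, 0.405] pointing down, gripper open.
Joint ranges: [-164.24, 164.24], [-49.07, 125.15], [9.68, 141.18], [-86.29, 266.29], [3.28, 154.24], [-151.56, 151.56]. Speed limits (degrees/s): [147.25, 147.25, 172.46, 180, 180, 180].

## Interface

Orientations are given as [roll, pitch, yaw] about the fixed x, y, z axes, in that order (R = Rz(yaw) Ry(pitch) Rx(roll)).
In Python, from station import r gives the robot as it stands. The module is installed in compiled form; this text tells all that it offers. Calls block until the motion is done:
- r.reach(position, orientation): joint-space move of the TCP to a pose.
- r.servo_line(position, rotation=None, speed=0.15): straight line of the TCP; rotation=None keeps the orientation; speed is the mean speed in m/s.
- r.move_joints(angles): joint-space move.
- r.let_go() and r.grab(squeeze=None): open the fingers fully, or close them until they stop; squeeze is the grip in N (None keeps the last).
- r.wait(seconds).
- r.inverse_kinematics(position, orientation): joint angles nearest the present ones, or None.
- r.sense(): the state.
- r.snapshot(name): name is "side" or "top"; returns a dict with "frame" (384x512x3 uint8, red, green, blue), "fx", "fy", "cx", "cy" (pixels), "dist_coeffs" ([k1, k2, p1, p2, k3] as OpenCV has them; the pictures are not rectified), "R" (3x3) and "t" (3): a world point X has camera coordinates R X + t. Camera axes: x right, y down, z forward; pixel columns grow to the right and rows downward; lengths in m; the calibration is good to about 2 mm. A picture is of the moment at which its call begins. There is no depth.
A pose or a line that the arm cannot do raises r.IKError and nothing moves.
- r.hand_in(): hands the job in, once; it reports no verdict.
The state is a dict: "clock": time; "joints": joint angles; "joint_vel": joint speeds; "joint_torque": joint torques, N m; "tcp_pos": TCP position; "orientation": TCP orientation; "contact_force": force on the tool from outside, world axes, zero at the start; "torque": the same for the moment, N m; "opening": finger opening in m.
Only numpy, scipy, OpenCV 4.12 (cv2) and the standard library are available. Lean on these libraries where they do the work, as an engineer would, in place of code of your own. Each camera call takes 0.05 s, during which the arm holds its last target.

## Working session

There is one attempt and no reset: what is moved stays moved. The work goes in short steps, each a Python script; the robot and the scene stay as the last script left them, time stands still between calls to the robot, and variables do not carry over. Pictures are saved under pics/ and viewed, and the job is handed in when it is done.

```bash
mkdir -p pics; ls
cat > h.py <<'E'
import numpy as np, cv2
from station import r
def snap(n,f):
    s=r.snapshot(n); cv2.imwrite('pics/'+f+'.png',s['frame'][:,:,::-1])
    np.savez('pics/'+f+'.npz',**{k:np.array(v) for k,v in s.items()}); return s
def KD(s): return np.array([[s['fx'],0,s['cx']],[0,s['fy'],s['cy']],[0,0,1.]]),np.array(s['dist_coeffs'],float)
def ray(s,uv,z):
    K,D=KD(s); p=cv2.undistortPoints(np.array(uv,float).reshape(-1,1,2),K,D).reshape(-1,2)
    R=np.array(s['R']);t=np.array(s['t']); d=np.c_[p,np.ones(len(p))]@R; c=-R.T@t
    return c+d*((z-c[2])/d[:,2])[:,None]
def proj(s,X):
    K,D=KD(s); return cv2.projectPoints(np.array(X,float).reshape(-1,3),cv2.Rodrigues(np.array(s['R'],float))[0],np.array(s['t'],float),K,D)[0].reshape(-1,2)
def load(f):
    return dict(np.load('pics/'+f+'.npz'))
E
python3 - <<'E'
from h import *
for n in('top','side'):
    s=snap(n,n+'0'); R=np.array(s['R']); print(n,s['fx'],-R.T@np.array(s['t']),R[2])
print(r.sense())
E
```

```text
pics
top 436.20654433904593 [0.49205874 0.09109299 1.17539571] [ 0.07758329 -0.0215358  -0.99675325]
side 418.3119016651766 [ 0.32808237 -0.62815263  0.81449789] [ 0.23976967  0.66012611 -0.71185955]
{'clock': 0.1, 'joints': array([ 6.00622517e+01,  5.25833797e+00,  7.05729784e+01,  3.51556102e-04,
        1.04266579e+02, -3.24972884e+00]), 'joint_vel': array([ 0.09936626,  0.02871589, -0.18514689,  0.02123776,  0.03984997,
       -0.02050538]), 'joint_torque': array([ 2.93254416e-03, -4.47861564e+01, -4.07569814e+01,  6.99127419e-02,
        2.84897187e-02, -5.43452370e-05]), 'tcp_pos': array([0.26951721, 0.53612127, 0.40364418]), 'orientation': array([-1.79902282e+02, -5.88978651e-03,  1.53312062e+02]), 'contact_force': array([-0.65564   ,  0.44100849,  0.07213787]), 'torque': array([ 0.03973117, -0.03091532,  0.04181825]), 'opening': 0.08806966077253597}
```

View pics/top0.png

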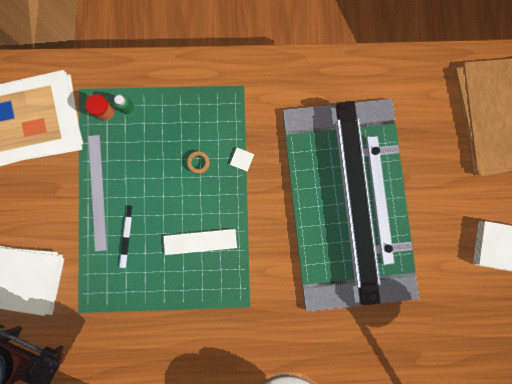

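View pics/side0.png

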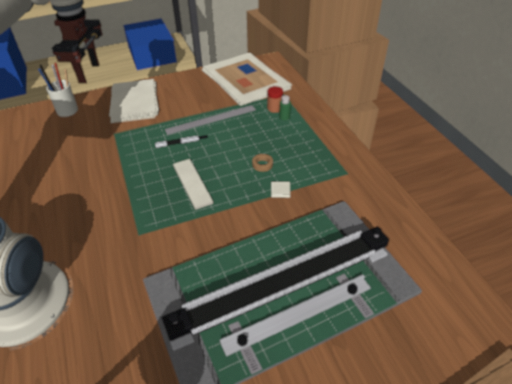

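Run:
```python
from h import *
s=load('top0'); f=s['frame']; hsv=cv2.cvtColor(f,cv2.COLOR_RGB2HSV)
m=((hsv[...,1]<60)&(hsv[...,2]>170)).astype(np.uint8)
m[:, :160]=0; 
n,l,st,c=cv2.connectedComponentsWithStats(m)
for i in range(1,n):
    if st[i,4]>150: 
        print(i,st[i],c[i])
        cs=cv2.findContours((l==i).astype(np.uint8),0,1)[0][0]
        b=cv2.minAreaRect(cs); P=cv2.boxPoints(b); print(P.tolist()); print(ray(s,P,0.010)[:,:2], ray(s,P,.034)[:,:2])
for n,src in(('top',s),('side',load('side0'))):
    pass
big=cv2.resize(f[90:315,270:430],None,fx=3.2,fy=2.6,interpolation=cv2.INTER_CUBIC); big=cv2.resize(f[90:315,270:430],(426,600),interpolation=cv2.INTER_CUBIC)
cv2.imwrite('pics/crop.png',big[:,:,::-1])
```

```text
7 [358 118  22 166 243] [368.42386831 201.43621399]
[[357.01605224609375, 118.12577056884766], [358.858154296875, 117.89032745361328], [379.94696044921875, 282.8789978027344], [378.1048583984375, 283.11444091796875]]
[[ 0.78111819 -0.21657533]
 [ 0.78164221 -0.22163853]
 [ 0.33652866 -0.2565134 ]
 [ 0.33605745 -0.25159412]] [[ 0.77516534 -0.21023925]
 [ 0.77567856 -0.21519818]
 [ 0.33973162 -0.24935484]
 [ 0.33927012 -0.24453687]]
11 [338 120  22 167 357] [348.69467787 204.22408964]
[[337.2253112792969, 120.09574890136719], [339.4386901855469, 119.82218933105469], [359.9627990722656, 285.8809814453125], [357.7494201660156, 286.154541015625]]
[[ 0.77703205 -0.16229005]
 [ 0.77763653 -0.16836367]
 [ 0.3302644  -0.20312398]
 [ 0.32972586 -0.19722385]] [[ 0.77116335 -0.15707191]
 [ 0.77175538 -0.16302046]
 [ 0.33359637 -0.19706491]
 [ 0.33306892 -0.19128629]]
21 [ 368  136   43  129 1311] [381.56140351 201.54462243]
[[366.54644775390625, 136.1895751953125], [395.70257568359375, 132.3865966796875], [412.4033203125, 260.42559814453125], [383.2471923828125, 264.22857666015625]]
[[ 0.7306286
[... 1123 characters left out ...]
[162.69664001464844, 235.31463623046875], [234.8988800048828, 228.438232421875], [236.8224639892578, 248.635986328125], [164.62022399902344, 255.51239013671875]]
[[0.4783899  0.31476251]
 [0.49095867 0.1234587 ]
 [0.43747001 0.11969237]
 [0.42522458 0.31031755]] [[0.4786714  0.31015629]
 [0.49098132 0.12279216]
 [0.4385942  0.1191034 ]
 [0.42660095 0.30580287]]
205 [271 378  39   6 181] [288.87845304 380.92265193]
[[271.0, 378.0], [309.0, 378.0], [309.0, 383.0], [271.0, 383.0]]
[[ 0.10284034  0.03962905]
 [ 0.09948786 -0.05886986]
 [ 0.08700998 -0.05836741]
 [ 0.09037649  0.04002885]] [[ 0.11085585  0.04068889]
 [ 0.10757241 -0.05578155]
 [ 0.0953515  -0.05528944]
 [ 0.09864868  0.04108046]]
```

View pics/crop.png

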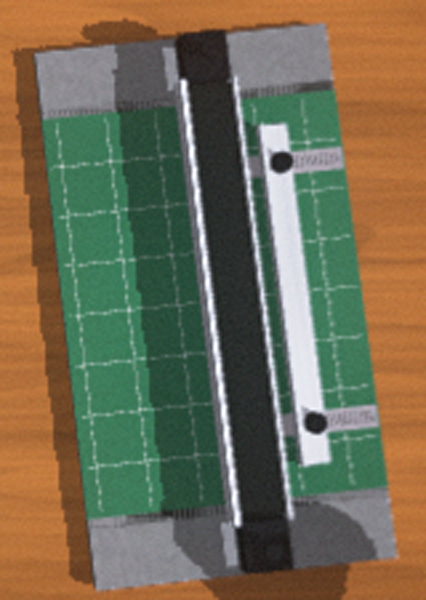

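Run:
```python
from h import *
def quad(n,box):
    s=load(n); hsv=cv2.cvtColor(s['frame'],cv2.COLOR_RGB2HSV); h,S,v=cv2.split(hsv)
    m=(~((h<22)&(S>75))).astype(np.uint8); k=np.zeros_like(m); x0,y0,x1,y1=box; k[y0:y1,x0:x1]=1; m*=k
    m=cv2.morphologyEx(m,cv2.MORPH_OPEN,np.ones((5,5)))
    n_,l,st,c=cv2.connectedComponentsWithStats(m); i=1+np.argmax(st[1:,4]); m=(l==i).astype(np.uint8)
    m=cv2.morphologyEx(m,cv2.MORPH_CLOSE,np.ones((9,9)))
    c=max(cv2.findContours(m,0,1)[0],key=cv2.contourArea); hull=cv2.convexHull(c)
    for e in np.arange(.01,.1,.005):
        q=cv2.approxPolyDP(hull,e*cv2.arcLength(hull,True),True).reshape(-1,2)
        if len(q)==4: break
    # refine by line fits
    cp=c.reshape(-1,2).astype(float); L=[]
    for a,b in zip(q,np.roll(q,-1,0)):
        a=a.astype(float);b=b.astype(float);d=(b-a);ln=np.linalg.norm(d);d/=ln;nn=np.array([-d[1],d[0]])
        t=(cp-a)@d;w=(cp-a)@nn; sel=cp[(abs(w)<4)&(t>.1*ln)&(t<.9*ln)]
        vx,vy,x,y=cv2.fitLine(sel.astype(np.float32),cv2.DIST_HUBER,0,.01,.01).ravel(); L.append(np.cross([x,y,1],[x+vx,y+vy,1]))
    Q=[]
    for i in range(4):
        p=np.cross(L[i-1],L[i]); Q.append(p[:2]/p[2])
    Q=np.array(Q); im=s['frame'].copy(); cv2.polylines(im,[np.round(Q*16).astype(int).astype(np.int32)],True,(255,0,0),1,shift=4)
    cv2.imwrite('pics/q_'+n+'.png',im[:,:,::-1])
    P=ray(s,Q,.02)[:,:2]; print(n,Q.round(1).tolist()); print(P.round(4).tolist(),np.linalg.norm(P-np.roll(P,-1,0),axis=1)); 
quad('top0',(275,85,425,320)); quad('side0',(135,195,425,384))
```

```text
top0 [[391.5, 98.5], [418.3, 297.8], [305.4, 310.6], [282.4, 109.9]]
[[0.8303, -0.3103], [0.2964, -0.3521], [0.2725, -0.0549], [0.8062, -0.013]] [0.53550334 0.29816393 0.53533037 0.29821671]Traceback (most recent call last):
  File "<stdin>", line 24, in <module>
  File "<stdin>", line 17, in quad
cv2.error: OpenCV(4.12.0) /io/opencv/modules/imgproc/src/linefit.cpp:50: error: (-215:Assertion failed) count > 0 in function 'fitLine2D_wods'
```

```bash
cat >> h.py <<'E'
A=np.radians(4.52); XH=np.array([np.cos(A),np.sin(A)]); YH=np.array([-np.sin(A),np.cos(A)])
F=np.array([.5564,-.2474])
def fw(x,y): return F+x*XH+y*YH
def infence(P): d=np.asarray(P)[:,:2]-F; return np.c_[d@XH,d@YH]
E
python3 - <<'E'
from h import *
s=load('side0'); im=s['frame'].copy()
def draw(P,z,c):
    q=proj(s,np.c_[P,np.full(len(P),z)]); cv2.polylines(im,[np.round(q*16).astype(np.int32)],True,c,1,shift=4)
draw([fw(270,0) if 0 else fw(x,y) for x,y in((.27,.215),(.27,-.085),(-.27,-.085),(-.27,.215))],.02,(255,0,0))
draw([fw(-.17,0),fw(.17,0)],.02,(255,255,0)); draw([fw(-.17,0),fw(.17,0)],.034,(0,0,255))
draw([fw(-.21,.033),fw(.21,.033),fw(.21,.077),fw(-.21,.077)],.060,(255,0,255))
a=np.radians(3.75);x=np.array([np.cos(a),np.sin(a)]);y=np.array([-x[1],x[0]]);C=np.array([.4580,.2171])
draw([C+i*x*.025+j*y*.095 for i,j in((1,1),(1,-1),(-1,-1),(-1,1))],.01,(255,0,0))
cv2.imwrite('pics/ov.png',cv2.resize(im[140:384,110:430],(800,610))[:600,:,::-1])
for yaw in(93.75,-86.25):
    g=C+.065*y; print(yaw,r.inverse_kinematics([*g,.188],[180,0,yaw]), r.inverse_kinematics([*fw(0,.16),.21],[180,0,yaw+.8]))
E
```

```text
93.75 [ 2.82079218e+01 -9.55121073e-01  9.90314935e+01 -2.54444375e-14
  8.19236275e+01  2.44579218e+01] [-12.72050927   0.58989865  95.1673183    0.          84.24278305
 -17.27050927]
-86.25 None None
```

View pics/ov.png

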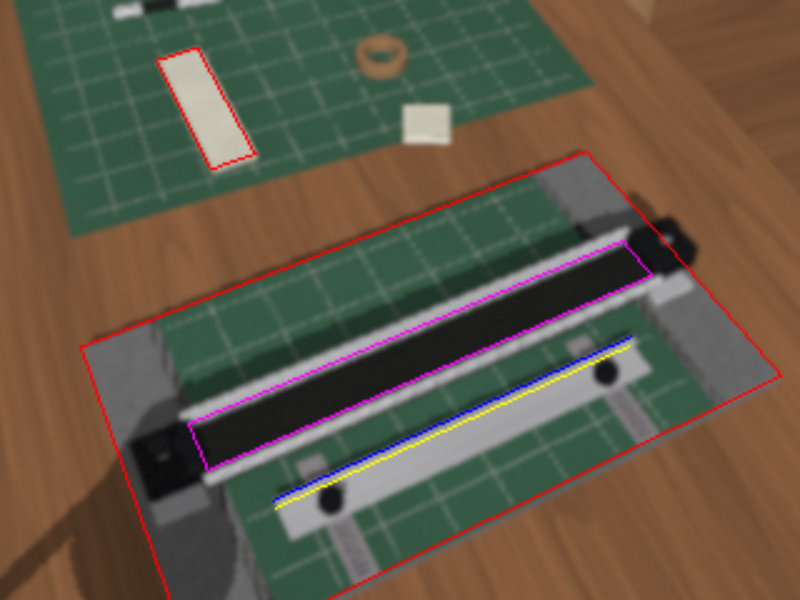

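Overlay in the side view: the bed outline, palm strip (crop x 190–650), fence edge and loose strip (crop 160–255, 48–170) all match my top-view estimates within about a pixel. I'll grasp now.

Run:
```python
from h import *
a=np.radians(3.75);y=np.array([-np.sin(a),np.cos(a)]);C=np.array([.4580,.2171]); g=C+.065*y
r.reach([*g,.26],[180,0,93.75])
r.servo_line([*g,.1855],speed=.12)
r.grab(15); s=r.sense(); print(s['clock'],s['tcp_pos'],s['opening'],s['contact_force'])
r.servo_line([*g,.25],speed=.12); s=r.sense(); print(s['clock'],s['tcp_pos'],s['orientation'],s['opening'],s['contact_force'])
snap('top','t1');snap('side','s1')
im=np.hstack([load('t1')['frame'][130:330,100:300],load('s1')['frame'][60:260,120:320]])
cv2.imwrite('pics/c1.png',cv2.resize(im,(800,400))[:,:,::-1])
```

```text
2.8417 [0.45380145 0.28196329 0.18565939] 0.05003410107001481 [ 1.07957307 -0.15965222  0.28574387]
3.5333 [0.45359144 0.28186974 0.24932114] [-1.79954393e+02  2.09868679e-02  9.37499479e+01] 0.050206471492662386 [ 0.50969837 -0.77950298 -0.37738982]
```

View pics/c1.png

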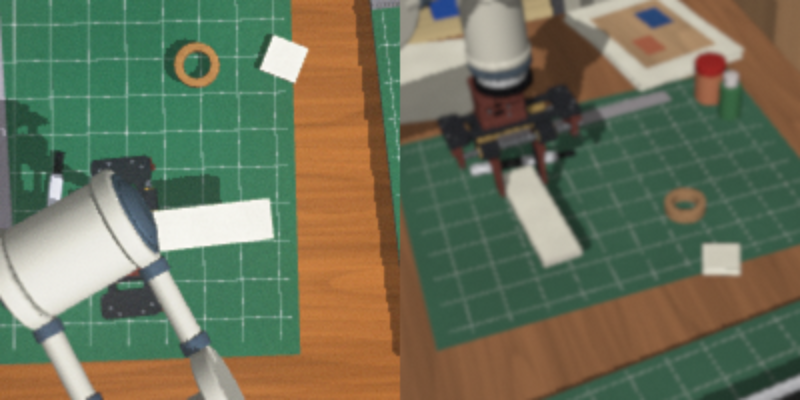

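The strip is held across its width near the +y end and looks level. The next move takes it in front of the bar at insertion height.

Run:
```python
from h import *
r.reach([*fw(0,.275),.25],[180,0,94.52])
r.servo_line([*fw(0,.275),.212],speed=.1); r.wait(.2)
s=r.sense(); print(s['clock'],s['tcp_pos'],fw(0,.275),s['orientation'],s['opening'],s['contact_force'])
t=snap('top','t2');d=snap('side','s2')
im=d['frame'].copy()
for z,c in((.0263,(255,0,0)),(.0363,(255,255,0))):
    q=proj(d,[[*fw(x,y),z] for x,y in((-.025,.21),(-.025,.115),(.025,.115),(.025,.21))]); cv2.polylines(im,[np.round(q*16).astype(np.int32)],False,c,1,shift=4)
cv2.imwrite('pics/c2.png',cv2.resize(im[150:350,150:416],(798,600),interpolation=cv2.INTER_CUBIC)[:,:,::-1])
f=t['frame'];cv2.imwrite('pics/c2t.png',cv2.resize(f[120:320,220:420],(600,600),interpolation=cv2.INTER_CUBIC)[:,:,::-1])
```

```text
5.4083 [0.53501361 0.02680904 0.21296187] [0.53472805 0.02674472] [1.79909542e+02 8.42009915e-03 9.45245638e+01] 0.05015406065089773 [ 0.28737185 -0.30279496 -0.77755882]
```

View pics/c2.png

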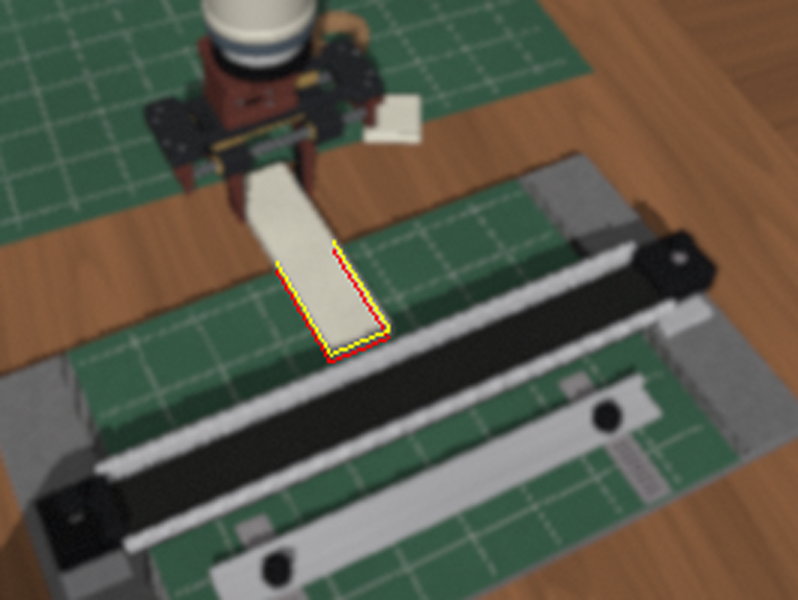

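View pics/c2t.png

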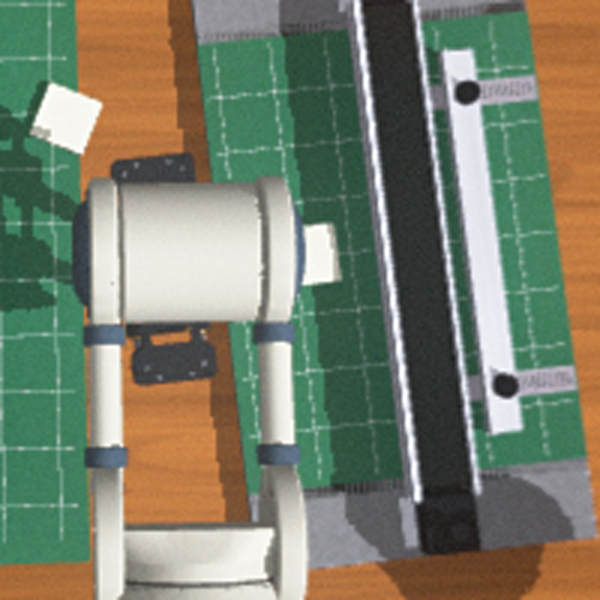

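The predicted outline matches the held strip's leading end (crop 325–390, 330–355), level and square to the bar. Now I'll slide it in, lower it and push it to the fence with force checks.

Run:
```python
from h import *
f0=r.sense()['contact_force']
r.servo_line([*fw(0,.172),.212],speed=.1)
s=r.sense(); print(s['clock'],s['tcp_pos'],s['contact_force']-f0,infence([s['tcp_pos']]))
z=.212
while z>.2052:
    z-=.0008; r.servo_line([*fw(0,.172),z],speed=.03); s=r.sense(); d=s['contact_force']-f0
    print('z',z,s['tcp_pos'][2].round(4),d.round(2))
    if d[2]>2.0: break
f1=r.sense()['contact_force']; y=.172
while y>.152:
    y-=.001; r.servo_line([*fw(0,y),z],speed=.03); s=r.sense(); d=s['contact_force']-f1
    fy=d[:2]@YH; print('y',round(y,4),infence([s['tcp_pos']])[0].round(4),round(fy,2),d[2].round(2))
    if fy>4: break
print(s['clock'])
snap('side','s3'); t=snap('top','t3')
im=load('s3')['frame']; cv2.imwrite('pics/c3.png',cv2.resize(im[150:350,150:416],(798,600),interpolation=cv2.INTER_CUBIC)[:,:,::-1])
```

```text
6.6917 [ 0.54283001 -0.07549065  0.21195643] [-1.15706412  0.04141239 -0.00875799] [[1.98877978e-05 1.72444099e-01]]
z 0.2112 0.2111 [-0.76  0.04 -0.09]
z 0.2104 0.2103 [-2.27 -0.11  0.65]
z 0.2096 0.2095 [-0.25 -0.62  1.16]
z 0.2088 0.2087 [-0.13  0.04  0.28]
z 0.20800000000000002 0.2079 [-0.91  0.94  0.69]
z 0.20720000000000002 0.2071 [-0.89 -0.5  -0.28]
z 0.20640000000000003 0.2063 [-1.13  0.31 -0.14]
z 0.20560000000000003 0.2056 [-0.91 -0.36  0.86]
z 0.20480000000000004 0.2056 [-2.79  0.83  7.44]
y 0.171 [0.0002 0.1712] 1.28 -1.58
y 0.17 [0.0003 0.1703] 1.04 -1.62
y 0.169 [0.0003 0.1693] 1.6 -1.62
y 0.168 [0.0003 0.1683] 1.76 -2.01
y 0.167 [0.0004 0.1673] 1.64 -1.69
y 0.166 [0.0004 0.1663] 2.45 -1.87
y 0.165 [0.0004 0.1653] 1.95 -1.9
y 0.164 [0.0004 0.1643] 1.7 -1.47
y 0.163 [0.0004 0.1633] 2.19 -1.2
y 0.162 [0.0004 0.1623] 0.77 -2.27
y 0.161 [0.0004 0.1613] 1.63 -1.83
y 0.16 [0.0003 0.1603] 0.72 -2.61
y 0.159 [0.0004 0.1599] 4.51 -1.96
12.1917
```

View pics/c3.png

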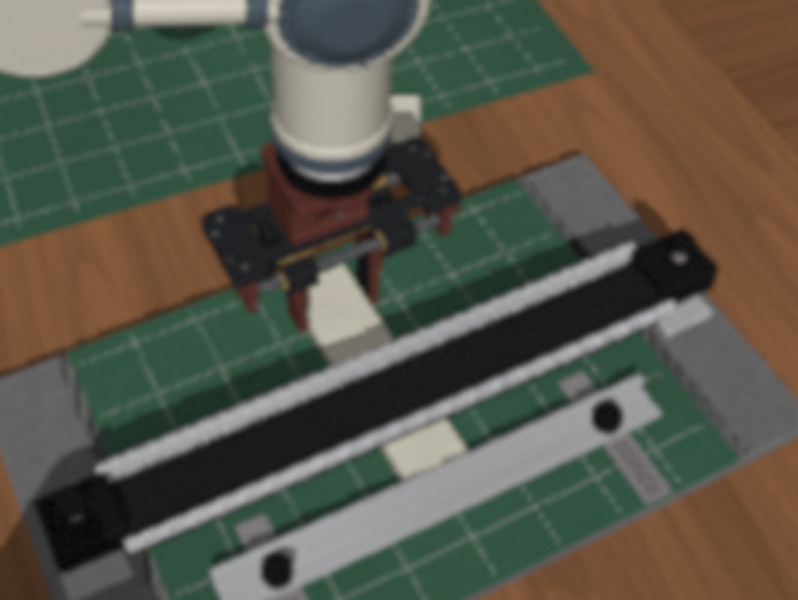

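The strip end meets the fence (crop 390–465, 425–475) with the TCP at fence y 0.160, as predicted. Next: firm it up, release and check.

Run:
```python
from h import *
f1=r.sense()['contact_force']
r.servo_line([*fw(0,.158),.2052],speed=.03); s=r.sense(); d=s['contact_force']-f1; print(d, infence([s['tcp_pos']]))
r.servo_line([*fw(0,.1598),.2056],speed=.03)
r.let_go(); p=r.sense()['tcp_pos']; r.servo_line([p[0],p[1],.30],speed=.15)
r.reach([*fw(-.12,.26),.36],[180,0,94.52]); print(r.sense()['clock'])
t=snap('top','t4');d=snap('side','s4')
im=d['frame'].copy()
q=proj(d,[[*fw(x,y),.03] for x,y in((-.025,.0),(-.025,.19),(.025,.19),(.025,.0))]); cv2.polylines(im,[np.round(q*16).astype(np.int32)],True,(255,0,0),1,shift=4)
cv2.imwrite('pics/c4.png',cv2.resize(im[150:350,150:416],(798,600),interpolation=cv2.INTER_CUBIC)[:,:,::-1])
f=t['frame'];cv2.imwrite('pics/c4t.png',cv2.resize(f[120:320,220:420],(600,600),interpolation=cv2.INTER_CUBIC)[:,:,::-1])
```

```text
[ 1.34523881  3.4950746  -0.51667392] [[0.00040499 0.15951081]]
15.0417
```

View pics/c4.png

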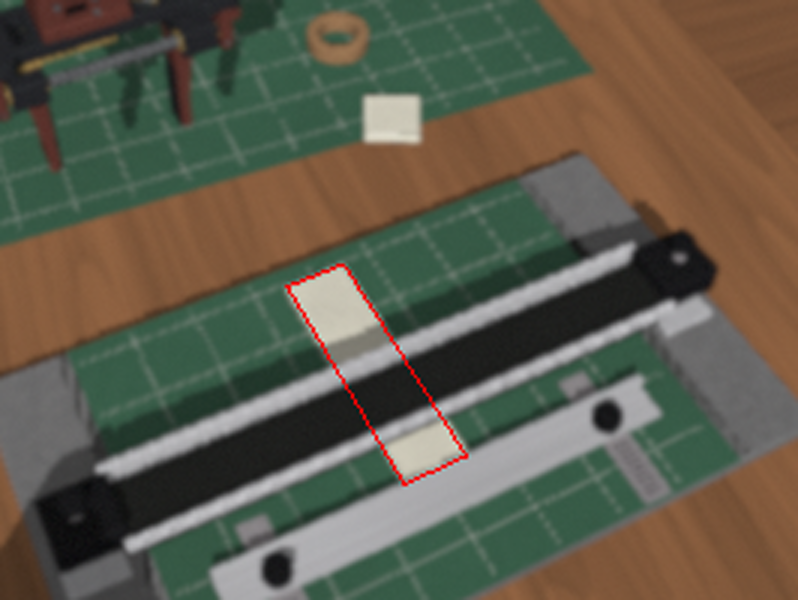

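View pics/c4t.png

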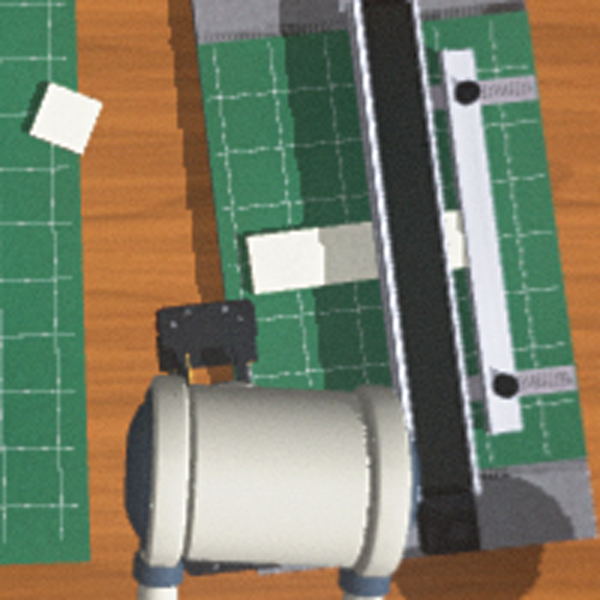

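Released strip lies on the predicted flush outline: trailing edge at crop (288–345, 265–285), no visible gap at the fence. Now close the fingers and press the palm strip above it.

Run:
```python
from h import *
t=load('t4'); c=ray(t,[[220+246/3,120+237/3],[220+255/3,120+294/3]],.03); print('trail',infence(c).round(4))
r.grab(20)
r.reach([*fw(0,.055),.29],[180,0,94.52])
r.servo_line([*fw(0,.055),.247],speed=.06); r.wait(.3)
f0=np.mean([(r.wait(.05),r.sense()['contact_force'])[1] for _ in range(6)],0); print('f0',f0,r.sense()['tcp_pos'],r.sense()['opening'])
z=.247
while z>.222:
    z-=.001; r.servo_line([*fw(0,.055),z],speed=.02); r.wait(.1)
    F_=np.mean([(r.wait(.02),r.sense()['contact_force'])[1] for _ in range(3)],0)-f0
    s=r.sense(); print(round(z,4),s['tcp_pos'][2].round(4),F_.round(1))
    if F_[2]>12: break
print(s['clock'])
snap('side','s5');snap('top','t5')
im=load('s5')['frame'];cv2.imwrite('pics/c5.png',cv2.resize(im[150:350,150:416],(798,600),interpolation=cv2.INTER_CUBIC)[:,:,::-1])
```

```text
trail [[ 0.0219  0.1905]
 [-0.0286  0.1884]]
f0 [0.26502543 0.21316766 0.17624603] [ 0.55207119 -0.19254084  0.24701433] 0.0005490530172774754
0.246 0.246 [-0.4 -0.2 -0.4]
0.245 0.245 [-0.6 -0.6 -0.3]
0.244 0.244 [-0.5 -0.5  0.2]
0.243 0.243 [-0.2 -0.3 -0.5]
0.242 0.2424 [-0.3 -0.6  1.5]
0.241 0.2411 [ 0.3 -0.9  2.6]
0.24 0.2401 [ 1.2 -1.2  2.6]
0.239 0.239 [ 1.1 -0.6  2.3]
0.238 0.2381 [ 1.1 -1.1  2.9]
0.237 0.2371 [ 2.1 -1.5  3. ]
0.236 0.236 [ 2.4 -0.9  3.7]
0.235 0.235 [ 2.5 -1.2  3.5]
0.234 0.2341 [ 2.7 -1.3  3.9]
0.233 0.2331 [ 2.8 -1.6  3.7]
0.232 0.2321 [ 3.3 -1.4  5. ]
0.231 0.2311 [ 3.  -1.3  4.8]
0.23 0.2303 [ 2.2 -1.2  5.7]
0.229 0.2298 [ 1.4 -0.7  8.4]
0.228 0.2292 [ 0.3 -0.5  9.7]
0.227 0.2287 [-0.9 -0.2 11.4]
0.226 0.2281 [-1.5  0.6 13.9]
27.325
```

View pics/c5.png

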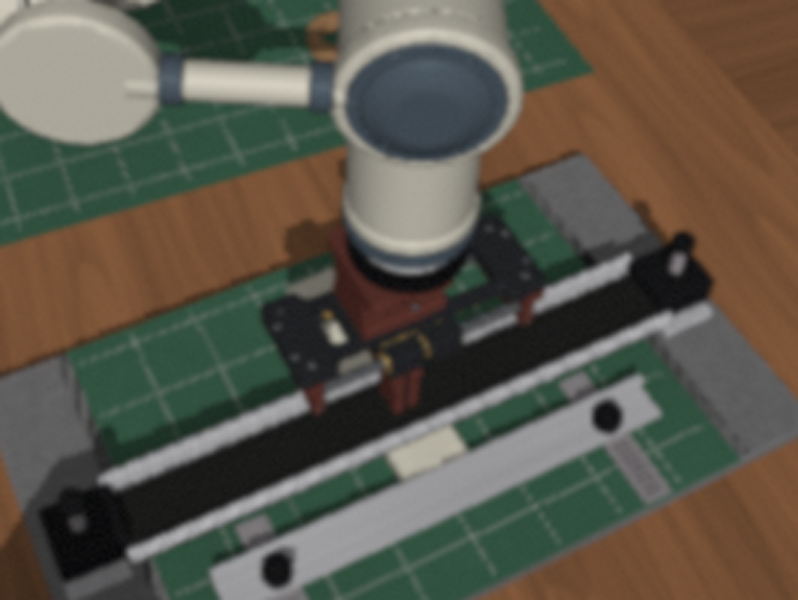

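The fingers are on the palm strip (crop 400, 400), the bar is down and the strip's visible end (crop 390–465, 425–475) is still at the fence. A last trim takes it to about 16.5 N.

Run:
```python
from h import *
f0=np.array([.265,.213,.176]); z=.226
while z>.2225:
    z-=.0005; r.servo_line([*fw(0,.055),z],speed=.02); r.wait(.15)
    F_=np.mean([(r.wait(.03),r.sense()['contact_force'])[1] for _ in range(5)],0)-f0
    s=r.sense(); print(round(z,4),s['tcp_pos'][2].round(4),F_.round(1))
    if F_[2]>16: break
L=[(r.wait(.1),r.sense()['contact_force'][2]-f0[2])[1] for _ in range(12)]; print(np.mean(L),min(L),max(L),r.sense()['clock'])
d=snap('side','s6'); im=d['frame'].copy()
q=proj(d,[[*fw(x,y),.03] for x,y in((-.025,.0),(-.025,.19),(.025,.19),(.025,.0))]); cv2.polylines(im,[np.round(q*16).astype(np.int32)],True,(255,0,0),1,shift=4)
cv2.imwrite('pics/c6.png',cv2.resize(im[150:350,150:416],(798,600),interpolation=cv2.INTER_CUBIC)[:,:,::-1])
t=snap('top','t6');cv2.imwrite('pics/c6t.png',cv2.resize(t['frame'],(800,600))[:,:,::-1])
```

```text
0.2255 0.2279 [-2.3  0.  14.9]
0.225 0.2276 [-2.6  0.6 15.9]
0.2245 0.2273 [-3.4  1.  16.7]
16.705888322773976 16.191869507065853 17.094878541291905 30.325
```

View pics/c6.png

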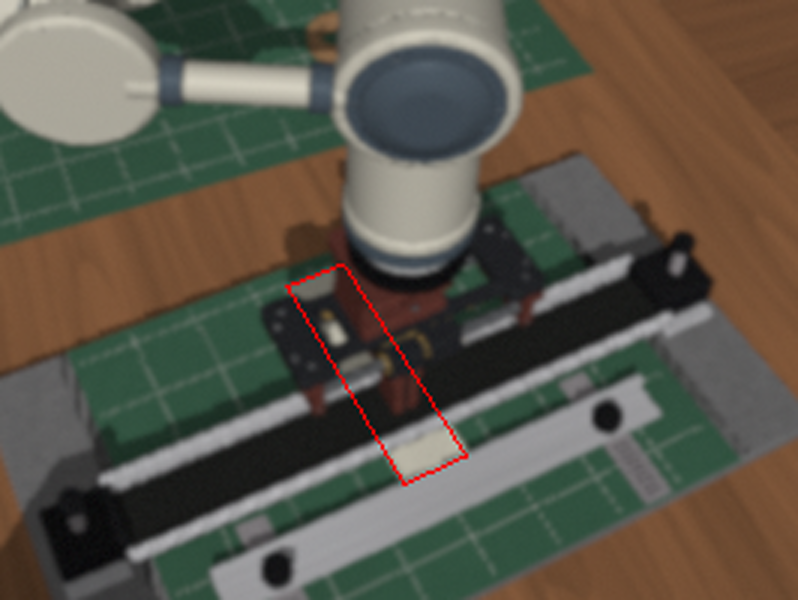

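View pics/c6t.png

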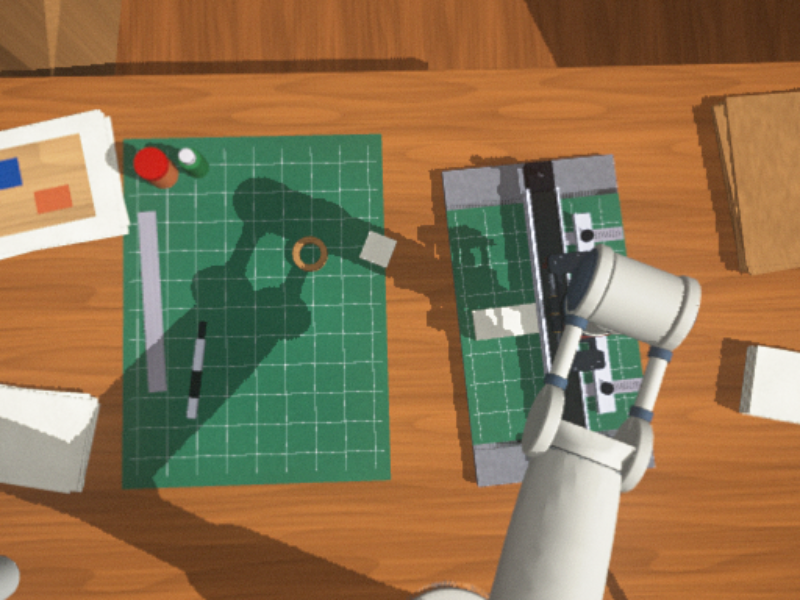

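The strip is still on the flush outline, with its end at crop (390–467, 430–485). The offcut (378, 249), tape (310, 253) and knife (196, 370) are where they started. The push is steady at 16.2–17.1 N, so I'm handing in.

Run:
```python
from station import r
r.hand_in()
s=r.sense(); print(s['clock'],s['contact_force'],s['tcp_pos'])
```

```text
the job is handed in; nothing more can be done
the job is handed in; nothing more can be done
```

I slid the strip lengthwise under the raised bar at the middle and pushed it flush to the fence. I then released it, pressed the bar down with closed fingers, and handed the job in while still pressing, at about 30 s.

- **Strip position:** It met the fence where predicted, with the TCP at fence y of about 0.160 m. After release, its trailing edge measured at fence y 0.188–0.1905 m and x of about −0.003 m. Those two corners give about 2.4° of tilt. They were read by eye to about 1 px (2 mm), so this is uncertain and within the 3.4° limit. The strip also matched the ideal square outline in the side view within about a pixel, both before and after pressing.
- **Pressing force:** The push was steady at 16.2–17.1 N over 1.2 s, at about 15 mm of bar travel. By the spring figures, that leaves about 10 N on the board. I did not measure the force on the strip directly.
- **Bystanders:** The offcut, tape and knife look unmoved in the last top view.
- **Failed check:** The arm state could not be read after hand-in, so the last force and position figures are from just before it. No other check failed.

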